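Set the curing lamp to the third click and start it

TASK

A cut tumbler with a freshly glued foot stands on the stage of the small UV curing lamp. With the fingertips, gently push the attenuator lever on top of the lamp away from its closed stop, counting the clicks by feel, and leave it resting in the third click without ever pushing it on beyond that; only then press the small flat start button beside it fully in and let it spring back. Grip and lift nothing, keep off the mushroom-shaped stop button, and leave the tumbler and the things lying round the lamp undisturbed.

Things in the scene. Friction and masses are not known exactly. Their poses are not given: they have to be found in the camera images.
- curing_lamp: grey lamp box fixed to the bench, 130 (its x) x 170 (y) x 85 mm high, up to 9 deg askew. Origin: centre of its underside; x points away from the robot, y left. On the flat top (slot frame and screws 1.5 mm proud): lever slot along x at y +40 mm; start button at x -34, y -43, stop button at x +34, y -43. A light barrel on its right side faces a low stage (to y -220 mm) with the tumbler
- attenuator (a joint): lever travel in m along the lamp's +x: 0 at the closed stop (nearest the robot), 0.057 at the far end. A sprung ball clicks into notches at 0.014, 0.026, 0.038 (third), 0.050. Starts loose at 0 to 0.007. Between notches 1 to 2 N moves it; about 4 mm short of a click it jumps into the notch, leaving the finger behind; 8 to 11 N pushes it out again. Stays in a notch when let go
- lever_knob (a point): middle of the lever's black upright knob, which moves with the lever: 12 mm thick (lamp's x), 26 wide (y), 27 high, underside 4 and top 31 mm above the lamp's top. At the closed stop it is 30 mm nearer the robot than the lamp's middle; a fingertip fits between it and the lamp's front edge, or over the edge. To be pushed, not gripped: more than 20 N on it is too rough
- start_button (a joint): travel of the start button in m: 0 released, 0.006 fully pressed; springs back when let go; 1.5 N starts it moving, 5 N presses it fully in. It counts as pressed from 0.0045
- start_button_top (a point): centre of the flat top of the start button: plain metal cap 20 mm across in a dark collar 36 mm across; the top is 18 mm, the collar 12 mm above the lamp's top. The smaller, lower button, nearer the robot; pressed straight down
- stop_button (a joint): travel of the mushroom stop button in m: 0 released, 0.004 pressed; must not be pressed
- stop_top (a point): top of the black mushroom-shaped stop button, 37 mm across, 27 mm above the lamp's top, 68 mm farther from the robot than the start button
- tumbler: cut-glass tumbler, 76 mm across, 88 mm high, loose on the lamp's stage in front of the light barrel, about 131 mm to the right of the start button; origin at the centre of its underside. Not to be touched
- waiting_glass: small cut glass, 66 mm across, 80 mm high, standing loose on the black board behind the lamp; origin at the centre of its underside. Leave alone
- jar: screw-cap jar, 52 mm across, 60 mm high, standing loose on the black board behind the lamp; origin at the centre of its underside. Leave alone
- cork: cork block, 45 x 70 x 28 mm, lying loose on the black board behind the lamp; origin at the centre of its underside. Leave alone

How it is judged:
On the way, in this order (a step that is already met when the one before it is completed fails the run):
1. the attenuator lever rests in its third click (value of joint attenuator between 0.0355 and 0.0405 m and velocity of joint attenuator between -0.01 and 0.01 m/s), for 0.3 s.
2. the start button is pressed in with the lever in its third click (value of joint start_button above 0.0045 m and value of joint attenuator between 0.0355 and 0.0405 m), for 0.05 s.
At the end, for the whole second after the job is handed in: the lever rests in its third click (joint within 2.5 mm of 0.038), the start button has been pressed at least 4.5 mm in after that and is out again, the stop button is untouched, the tumbler has moved less than 5 mm and the other loose things less than 20 mm (value of joint attenuator between 0.0355 and 0.0405 m and value of joint each of start_button, stop_button below 0.001 m and distance of tumbler from where it was at the start of the episode below 0.005 m and angle between tumbler's own z axis and vertical below 0.1 rad and distance of each of waiting_glass, jar, cork from where it was at the start of the episode below 0.02 m).
It fails at once if the lever is pushed on beyond the third click (more than 5 mm past it) (value of joint attenuator above 0.043 m).
It fails at once if the start button is pressed while the lever is not in its third click (value of joint start_button above 0.0025 m and (value of joint attenuator below 0.0345 m or value of joint attenuator above 0.0415 m)).
It fails at once if the stop button is pressed (value of joint stop_button above 0.002 m).
It fails at once if the lever is gripped or pushed roughly (more than 20 N) (contact force between the fingers and attenuator above 20 N).
It fails at once if the tumbler is touched or shifted, or a bystander is moved or lifted (distance of tumbler from where it was at the start of the episode above 0.006 m or contact force between any of the arm, the fingers and tumbler above 0.5 N or distance of any of waiting_glass, jar, cork from where it was at the start of the episode above 0.02 m).
It also fails if it takes over 64 s, if anything falls off the work surface, if the arm or the gripper's body presses on something with over 40 N, if the wrist force passes 120 N, or if a joint passes its speed limit or range.

ROBOT

A 6-joint arm with a two-finger parallel gripper is mounted at the origin on a cart in front of the work surface, level with it; the furniture and walls round the work are solid. World frame = base frame: x ahead of the robot, y to its left, z up, the work surface at z = 0. Lengths are in m, angles in rad, forces in N, time in s.
With the tool pointing down it reaches from about 0.3 to 0.775 m from the base axis. Payload 14.6 kg.
Tool frame: the origin (TCP) lies on the centre line of the jaws, within the pads' length; the fingertips stand 25 mm ahead of it and the grasp point (between the pads) lies 6 mm ahead of it (bot.finger_overhang is the distance from the TCP to the fingertips, in m); z points along the fingers, y is the line along which they close (so a half turn about z gives the same grasp; the last joint's range is limited). The gripper opens to 85 mm and grips with 20 to 120 N. Pads are 22 mm wide; open, the fingers measure 114 mm over their backs; the gripper's body (76 mm by 85 mm) begins 54 mm behind the grasp point. The pads swing forward as they close: fully open they stand 13 mm farther back than shut.
Start: joints at [-1.196, 0.3, 1.521, -0, 1.321, -0.067], TCP at [0.235, -0.497, 0.256] pointing down, gripper open.
Joint ranges: [-3.03, 3.03], [-0.79, 2.21], [0.23, 2.52], [-1.04, 4.18], [0, 3.07], [-2.55, 2.55]. Speed limits (rad/s): [2.22, 2.22, 2.57, 3.14, 3.14, 3.14].

INTERFACE

Orientations are given as a unit quaternion [x, y, z, w].
In Python, from plant import bot gives the robot as it stands. The module is installed in compiled form; this text tells all that it offers.
- The arm moves only by the tool move_arm, never from a script. Its argument "motion" is a list of rows, each a list of 3 entries, a list of its own where there are three numbers: the shift along the tool's x, y, z in m, then the turn, a rotation vector about the tool's x, y, z in rad, then the opening, from -1 (shut) to 1 (fully open). In form: [[[x, y, z], [wx, wy, wz], fingers], ...]. A call has 1 to 20 rows; each row is the pose to reach, as a shift and turn from the pose commanded when the call began, along the tool's axes at that moment; what a row does not reach only later rows make up. A row lasts 1/12 s, in which the tool goes at most 41.7 mm and 7.16 degrees, less where a joint would pass 70% of its speed; a pose out of reach is approached as far as the arm can. A call with a gripper value outside its range is refused whole. The fingers move at their own pace and stop on an object; "squeeze" is the grip in N (left out, the last holds). Time passes only in rows, so rows that repeat a pose let the fingers close. It gives the time, the measured TCP pose, the force, the opening and the grip force at its end, in the units of the state.
- bot.observe(): the state, without advancing time (a new reading comes with each control period).
- bot.get_image(name): name is "side" or "top" or "wrist"; returns the picture (420x560x3 uint8, red, green, blue); there is no depth.
- bot.camera_model(name): a dict with "fx", "fy", "cx", "cy" (pixels), "T" (4x4, takes a point from camera to world coordinates). Camera axes: x right, y down, z forward; pixel columns grow to the right and rows downward; lengths in m; the calibration is good to about 2 mm. A picture is of the moment at which its call begins: read the wrist's pose just before it. camera_model takes no time and is no camera call; for the wrist camera it gives the pose at the moment of the call.
- bot.job_done(): hands the job in; it is judged then, once.
The state is a dict: "t": time; "qpos": joint angles; "joint_velocities": joint speeds; "joint_efforts": joint torques, N m; "tool_pos": TCP position; "tcp_rot": TCP orientation; "ft_force": force on the tool from outside, world axes, zero at the start; "wrist_torque": the same for the moment, N m; "opening": finger opening in m; "gripper_force": force on a finger pad.
Only numpy, scipy, OpenCV 4.12 (cv2) and the standard library are available. Lean on these libraries where they do the work, as an engineer would, in place of code of your own. Each camera call takes 0.05 s, during which the arm holds its last target. There are 200 camera calls.

## Working session

There is one attempt and no reset: what is moved stays moved. The work goes in short steps, Python scripts to look and compute and a tool call to move; the robot and the scene stay as the last step left them, time stands still between calls to the robot, and variables do not carry over. Pictures are saved under pics/ and viewed, at most 10 in all, crops included, and the job is handed in when it is done.

Besides the shell and the picture viewer there is one more tool, called after "Request:" as name(argument=value, ...) on one line, values as JSON. move_arm: Moves the arm, as the interface text tells. Its arguments: {"type":"object","properties":{"motion":{"type":"array","items":{"type":"array"}},"squeeze":{"type":"number"}},"required":["motion"]}

```bash
mkdir -p pics
python3 - <<'E'
from plant import bot
import cv2
s=bot.observe(); print({k:s[k] for k in('t','tool_pos','tcp_rot','ft_force','opening')})
for n in('top','side'):
    im=bot.get_image(n); cv2.imwrite(f'pics/{n}0.png',im[...,::-1]); m=bot.camera_model(n); print(n,m)
E
```

```text
{'t': 0.0, 'tool_pos': array([ 0.23508155, -0.49700014,  0.25571369]), 'tcp_rot': array([ 9.75700010e-01,  2.19109932e-01, -9.84917391e-05, -5.64000939e-04]), 'ft_force': array([ 0.45102441, -0.81582473,  0.10787643]), 'opening': 0.0853678112748101}
top {'fx': 452.23067210221217, 'fy': 452.23067210221217, 'cx': 278.4415674941247, 'cy': 209.18755339798147, 'T': array([[ 0.02503237, -0.98914701,  0.14478114,  0.46795339],
       [-0.99966335, -0.02575652, -0.00312913, -0.35411766],
       [ 0.00682423, -0.14465407, -0.98945876,  0.96027194],
       [ 0.        ,  0.        ,  0.        ,  1.        ]])}
side {'fx': 475.9518840006204, 'fy': 475.9518840006204, 'cx': 280.9250362469033, 'cy': 208.3539297050007, 'T': array([[-0.99261594, -0.02030502,  0.11958805,  0.46492784],
       [-0.11925556,  0.34358743, -0.931518  ,  0.47213721],
       [-0.02217446, -0.93890116, -0.34347185,  0.42480418],
       [ 0.        ,  0.        ,  0.        ,  1.        ]])}
```

View pics/top0.png

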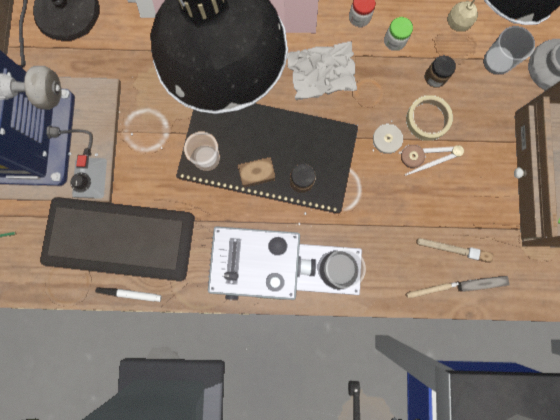

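View pics/side0.png

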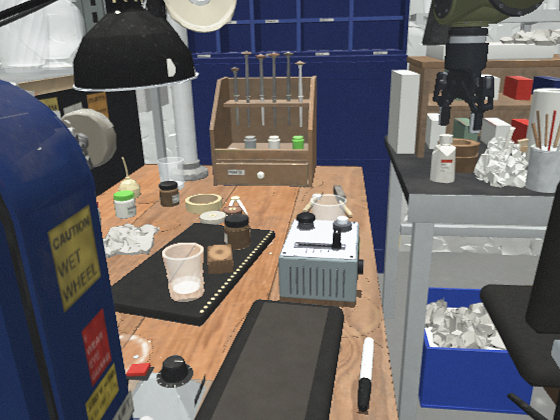

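The top view shows the lamp's light top between about (212,230) and (298,298). The knob is near (232,277), start near (275,283), stop near (278,245) and the tumbler near (341,268). The side view shows the lamp around (320,250), with the knob at (337,235).

```bash
cat > h.py <<'E'
import numpy as np
def ray(m,u,v):
    d=m['T'][:3,:3]@np.array([(u-m['cx'])/m['fx'],(v-m['cy'])/m['fy'],1]); return m['T'][:3,3],d
def onz(m,u,v,z):
    o,d=ray(m,u,v); return o+d*(z-o[2])/d[2]
def proj(m,p):
    q=np.linalg.inv(m['T'])@np.r_[p,1]; return np.array([m['fx']*q[0]/q[2]+m['cx'],m['fy']*q[1]/q[2]+m['cy']])
def two(m1,p1,m2,p2):
    o1,d1=ray(m1,*p1);o2,d2=ray(m2,*p2)
    s=np.linalg.lstsq(np.c_[d1,-d2],o2-o1,rcond=None)[0]
    a,b=o1+s[0]*d1,o2+s[1]*d2; return (a+b)/2,np.linalg.norm(a-b)
E
python3 - <<'E'
import cv2,numpy as np
a=cv2.imread('pics/top0.png')[215:315,195:375]; b=cv2.imread('pics/side0.png')[190:310,265:375]
a=cv2.resize(a,None,fx=4.4,fy=4.4,interpolation=cv2.INTER_CUBIC); cv2.imwrite('pics/top0c.png',a)
b=cv2.resize(b,None,fx=5,fy=5,interpolation=cv2.INTER_CUBIC); cv2.imwrite('pics/side0c.png',b)
E
```

```text
(no output)
```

View pics/top0c.png

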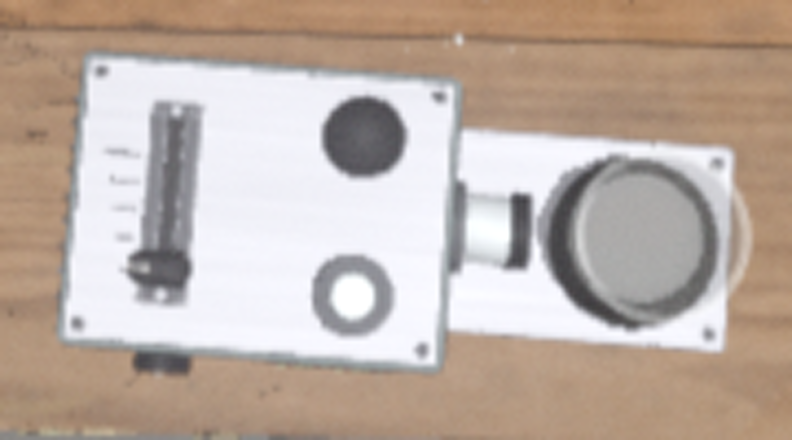

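View pics/side0c.png

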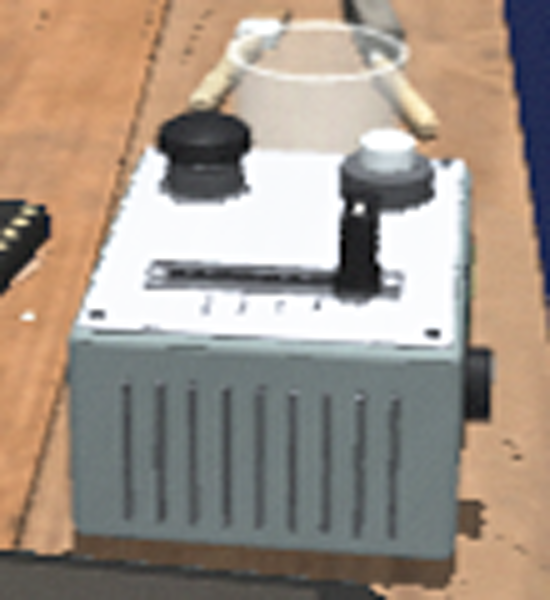

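The top crop has the lamp corners at (88,55), (460,80), (438,368) and (62,343), start cap (353,296), stop (365,136), and the knob around (165,266). The side crop has the start cap at (388,143), the stop top at (205,125), and the knob top at (360,203).

```bash
cat > m.py <<'E'
from plant import bot
import numpy as np
from h import *
t=bot.camera_model('top'); s=bot.camera_model('side')
T=lambda x,y:((x+.5)/4.4+194.5,(y+.5)/4.4+214.5)
S=lambda x,y:((x+.5)/5+264.5,(y+.5)/5+189.5)
C=np.array([onz(t,*T(*p),.085) for p in[(88,55),(460,80),(438,368),(62,343)]])
c=C.mean(0); ex=(C[0]+C[1]-C[2]-C[3]); ey=C[0]+C[3]-C[1]-C[2]
print('c',c,'yaw',np.degrees(np.arctan2(ex[1],ex[0])),np.degrees(np.arctan2(-ey[0],ey[1])),np.linalg.norm(ex)/2,np.linalg.norm(ey)/2)
yaw=np.arctan2(ex[1]-ey[0],ex[0]+ey[1]);R=np.array([[np.cos(yaw),-np.sin(yaw)],[np.sin(yaw),np.cos(yaw)]])
L=lambda p:(R.T@(p[:2]-c[:2])).round(4)
for n,z,p,q in[('start',.103,(353,296),(388,143)),('stop',.112,(365,136),(205,125)),('scrFL',.0865,(77,323),(433,333)),('scrBL',.0865,(100,71),(97,315))]:
    a=onz(t,*T(*p),z);b=onz(s,*S(*q),z); w,e=two(t,T(*p),s,S(*q)); print(n,a.round(4),L(a),L(b),'two',w.round(4),round(e,4))
for z,p in[(.116,(165,266))]: a=onz(t,*T(*p),z);print('knob',a,L(a))
a=onz(s,*S(360,203),.116);print('knob side',a,L(a)); a=onz(s,*S(360,292),.089);print('knob side bottom',L(a))
E
python3 m.py
```

```text
c [ 0.49158266 -0.31283936  0.085     ] yaw -2.916163282083442 -2.3540968849532606 0.12536429395820659 0.16377549140378872
start [ 0.4557 -0.3535  0.103 ] [-0.034  -0.0423] [-0.0323 -0.0434] two [ 0.4565 -0.3535  0.1035] 0.0016
stop [ 0.5232 -0.3569  0.112 ] [ 0.0336 -0.0426] [ 0.0343 -0.0313] two [ 0.5244 -0.3569  0.1077] 0.0017
scrFL [ 0.441  -0.2345  0.0865] [-0.0541  0.0759] [-0.0526  0.0813] two [ 0.4417 -0.2342  0.0841] 0.0016
scrBL [ 0.5505 -0.2396  0.0865] [0.0556 0.0758] [0.0571 0.0808] two [ 0.5518 -0.2392  0.0843] 0.0021
knob [ 0.46638257 -0.27436234  0.116     ] [-0.0269  0.0373]
knob side [ 0.46694636 -0.26558939  0.116     ] [-0.0268  0.0461]
knob side bottom [-0.0279  0.0581]
```

The measured lamp centre is (0.492, -0.313), yaw about -2.6°, and the stated heights check out. Next I shut the fingers, turn tool x onto lamp x and move above the spot in front of the knob.

Request:
move_arm(motion=[[[0.02, -0.01, 0], [0, 0, 0.05], -1], [[0.05, -0.022, 0], [0, 0, 0.1], -1], [[0.08, -0.035, 0], [0, 0, 0.16], -1], [[0.11, -0.048, 0], [0, 0, 0.22], -1], [[0.14, -0.061, 0], [0, 0, 0.28], -1], [[0.17, -0.074, 0], [0, 0, 0.34], -1], [[0.2, -0.087, 0], [0, 0, 0.4], -1], [[0.23, -0.1, 0], [0, 0, 0.45], -1], [[0.255, -0.111, 0.01], [0, 0, 0.487], -1], [[0.27, -0.118, 0.025], [0, 0, 0.487], -1], [[0.276, -0.12, 0.045], [0, 0, 0.487], -1], [[0.276, -0.12, 0.06], [0, 0, 0.487], -1], [[0.276, -0.12, 0.07], [0, 0, 0.487], -1], [[0.276, -0.12, 0.076], [0, 0, 0.487], -1], [[0.276, -0.12, 0.076], [0, 0, 0.487], -1], [[0.276, -0.12, 0.076], [0, 0, 0.487], -1]], squeeze=20)

```text
t: 1.43
tool_pos: [0.4333, -0.2711, 0.1807]
tcp_rot: [1.0, -0.023, 0.0, 0.0]
ft_force: [-1.1, -0.7, 0.4]
opening: -0.0003
gripper_force: 0.0
```

Run:
```python
from plant import bot
import cv2,numpy as np
from scipy.spatial.transform import Rotation as R
s=bot.observe(); print({k:s[k] for k in('t','tool_pos','ft_force','opening')},bot.finger_overhang,R.from_quat(s['tcp_rot']).as_matrix().round(4))
a=bot.get_image('top');b=bot.get_image('wrist');c=bot.get_image('side')
r=lambda i,f:cv2.resize(i,None,fx=f,fy=f,interpolation=cv2.INTER_CUBIC)
p=np.vstack([r(c[170:310,240:380],2),r(a[200:320,190:310],280/120)])
cv2.imwrite('pics/q1.png',np.hstack([p,cv2.copyMakeBorder(b[:, 40:540],0,140,0,0,cv2.BORDER_CONSTANT)])[...,::-1])
```

```text
{'t': 1.4333, 'tool_pos': array([ 0.43331767, -0.2710502 ,  0.18069968]), 'ft_force': array([-1.05046887, -0.73618753,  0.36717792]), 'opening': -0.00030993124707126763} 0.025 [[ 9.99e-01 -4.57e-02  2.00e-04]
 [-4.57e-02 -9.99e-01 -2.00e-04]
 [ 2.00e-04  2.00e-04 -1.00e+00]]
```

View pics/q1.png

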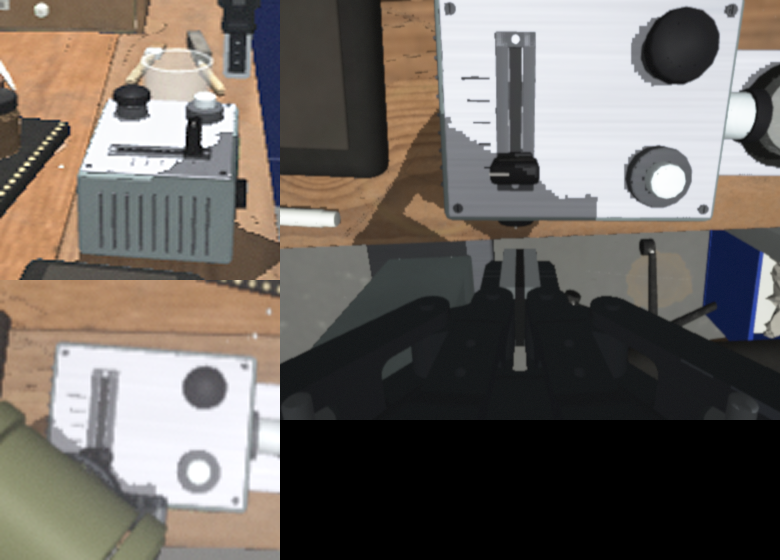

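The wrist view shows the fingers in line with the slot, tips at about (280,250) in wrist pixels. The knob is at (275,165), the start cap at (424,181) and the front screws at (217,208) and (465,209). I'll refine the positions from this closer view.

Run:
```python
from plant import bot
from h import *
m=bot.camera_model('wrist')
P={n:onz(m,*p,z) for n,p,z in[('FL',(217,208),.0865),('FR',(465,209),.0865),('BL',(209,8),.0865),('BR',(491,10),.0865),('start',(424,181),.103),('knobtopfront',(274.5,182),.116),('knobtopback',(274.5,155),.116),('slotend',(275,38),.0865),('slotfront',(275,186),.0865)]}
c=sum(P[k] for k in('FL','FR','BL','BR'))/4
ex=P['BL']+P['BR']-P['FL']-P['FR'];yaw=np.arctan2(ex[1],ex[0]);R=np.array([[np.cos(yaw),-np.sin(yaw)],[np.sin(yaw),np.cos(yaw)]])
print(c,np.degrees(yaw))
for k,p in P.items():print(k,p.round(4),(R.T@(p-c)[:2]).round(4))
```

```text
[ 0.49406517 -0.31123392  0.0865    ] -2.5755372633078353
FL [ 0.4433 -0.2337  0.0865] [-0.0542  0.0752]
FR [ 0.4358 -0.3839  0.0865] [-0.055  -0.0752]
BL [ 0.5524 -0.2393  0.0865] [0.0551 0.0745]
BR [ 0.5448 -0.3881  0.0865] [ 0.0541 -0.0745]
start [ 0.4577 -0.3515  0.103 ] [-0.0345 -0.0418]
knobtopfront [ 0.4634 -0.2699  0.116 ] [-0.0325  0.0399]
knobtopback [ 0.4772 -0.2705  0.116 ] [-0.0187  0.0399]
slotend [ 0.5363 -0.2734  0.0865] [0.0405 0.0397]
slotfront [ 0.4552 -0.2694  0.0865] [-0.0407  0.04  ]
```

Request:
move_arm(motion=[[[0, 0, 0.015], [0, 0, 0], -1], [[0, 0, 0.03], [0, 0, 0], -1], [[0, 0, 0.045], [0, 0, 0], -1], [[0, 0, 0.055], [0, 0, 0], -1], [[0, 0, 0.06], [0, 0, 0], -1], [[0, 0, 0.06], [0, 0, 0], -1], [[0.003, 0, 0.06], [0, 0, 0], -1], [[0.006, 0, 0.06], [0, 0, 0], -1], [[0.009, 0, 0.06], [0, 0, 0], -1], [[0.011, 0, 0.06], [0, 0, 0], -1], [[0.012, 0, 0.06], [0, 0, 0], -1], [[0.012, 0, 0.06], [0, 0, 0], -1], [[0.012, 0, 0.06], [0, 0, 0], -1], [[0.012, 0, 0.06], [0, 0, 0], -1]])

```text
t: 2.75
tool_pos: [0.4453, -0.2712, 0.1203]
tcp_rot: [1.0, -0.023, -0.0, -0.0]
ft_force: [-0.1, -0.0, 0.0]
opening: 0.0005
gripper_force: 0.0
```

Request:
move_arm(motion=[[[0.001, 0, 0], [0, 0, 0], -1], [[0.002, 0, 0], [0, 0, 0], -1], [[0.003, 0, 0], [0, 0, 0], -1], [[0.004, 0, 0], [0, 0, 0], -1], [[0.005, 0, 0], [0, 0, 0], -1], [[0.006, 0, 0], [0, 0, 0], -1], [[0.007, 0, 0], [0, 0, 0], -1], [[0.008, 0, 0], [0, 0, 0], -1], [[0.008, 0, 0], [0, 0, 0], -1]])

```text
t: 3.5
tool_pos: [0.4534, -0.2716, 0.1203]
tcp_rot: [1.0, -0.023, 0.0, -0.0]
ft_force: [-0.7, -0.3, 0.9]
opening: -0.0004
gripper_force: 0.5
```

Request:
move_arm(motion=[[[0.001, 0, 0], [0, 0, 0], -1], [[0.002, 0, 0], [0, 0, 0], -1], [[0.002, 0, 0], [0, 0, 0], -1]])

```text
t: 3.75
tool_pos: [0.4555, -0.2717, 0.1203]
tcp_rot: [1.0, -0.023, 0.0, 0.0]
ft_force: [-0.4, 0.2, 0.1]
opening: 0.0
gripper_force: 0.5
```

Request:
move_arm(motion=[[[0.001, 0, 0], [0, 0, 0], -1], [[0.002, 0, 0], [0, 0, 0], -1], [[0.002, 0, 0], [0, 0, 0], -1]])

```text
t: 4.0
tool_pos: [0.4575, -0.2718, 0.1203]
tcp_rot: [1.0, -0.023, 0.0, 0.0]
ft_force: [-0.9, -0.4, 0.4]
opening: 0.0002
gripper_force: 0.3
```

Request:
move_arm(motion=[[[0.001, 0, 0], [0, 0, 0], -1], [[0.002, 0, 0], [0, 0, 0], -1], [[0.002, 0, 0], [0, 0, 0], -1]])

```text
t: 4.25
tool_pos: [0.4596, -0.2718, 0.1203]
tcp_rot: [1.0, -0.023, 0.0, 0.0]
ft_force: [0.9, 1.2, 0.7]
opening: -0.0001
gripper_force: 0.0
```

Request:
move_arm(motion=[[[0.001, 0, 0], [0, 0, 0], -1], [[0.001, 0, 0], [0, 0, 0], -1]])

```text
t: 4.42
tool_pos: [0.4605, -0.2719, 0.1203]
tcp_rot: [1.0, -0.023, 0.0, -0.0]
ft_force: [-0.4, 0.7, 0.5]
opening: -0.0003
gripper_force: 0.0
```

Request:
move_arm(motion=[[[0.001, 0, 0], [0, 0, 0], -1], [[0.001, 0, 0], [0, 0, 0], -1]])

```text
t: 4.58
tool_pos: [0.4615, -0.272, 0.1203]
tcp_rot: [1.0, -0.023, 0.0, 0.0]
ft_force: [0.6, -0.8, -0.1]
opening: -0.0001
gripper_force: 0.0
```

Request:
move_arm(motion=[[[0.0005, 0, 0], [0, 0, 0], -1], [[0.001, 0, 0], [0, 0, 0], -1], [[0.001, 0, 0], [0, 0, 0], -1]])

```text
t: 4.83
tool_pos: [0.4624, -0.272, 0.1203]
tcp_rot: [1.0, -0.023, 0.0, 0.0]
ft_force: [0.0, 0.4, 0.4]
opening: -0.0001
gripper_force: 0.0
```

Request:
move_arm(motion=[[[0.0005, 0, 0], [0, 0, 0], -1], [[0.001, 0, 0], [0, 0, 0], -1], [[0.001, 0, 0], [0, 0, 0], -1]])

```text
t: 5.08
tool_pos: [0.4633, -0.272, 0.1203]
tcp_rot: [1.0, -0.023, -0.0, -0.0]
ft_force: [-1.2, 0.1, 1.3]
opening: -0.0001
gripper_force: 0.7
```

Request:
move_arm(motion=[[[0.0005, 0, 0], [0, 0, 0], -1], [[0.0005, 0, 0], [0, 0, 0], -1]])

```text
t: 5.25
tool_pos: [0.4636, -0.2721, 0.1203]
tcp_rot: [1.0, -0.023, -0.0, -0.0]
ft_force: [-3.8, -0.5, 2.5]
opening: 0.0001
gripper_force: 2.3
```

Request:
move_arm(motion=[[[0.0005, 0, 0], [0, 0, 0], -1], [[0.0005, 0, 0], [0, 0, 0], -1]])

```text
t: 5.42
tool_pos: [0.4639, -0.2721, 0.1203]
tcp_rot: [1.0, -0.023, -0.001, -0.0]
ft_force: [-6.9, 0.6, 4.1]
opening: -0.0003
gripper_force: 3.2
```

Request:
move_arm(motion=[[[0.0005, 0, 0], [0, 0, 0], -1], [[0.0005, 0, 0], [0, 0, 0], -1]])

```text
t: 5.58
tool_pos: [0.4643, -0.2721, 0.1203]
tcp_rot: [1.0, -0.023, -0.001, -0.0]
ft_force: [-6.9, -0.9, 4.2]
opening: 0.0001
gripper_force: 3.6
```

Request:
move_arm(motion=[[[0.0005, 0, 0], [0, 0, 0], -1], [[0.0005, 0, 0], [0, 0, 0], -1]])

```text
t: 5.75
tool_pos: [0.4648, -0.2721, 0.1203]
tcp_rot: [1.0, -0.023, -0.001, -0.0]
ft_force: [-7.9, 0.6, 3.9]
opening: -0.0002
gripper_force: 3.7
```

Request:
move_arm(motion=[[[0.0005, 0, 0], [0, 0, 0], -1], [[0.0005, 0, 0], [0, 0, 0], -1]])

```text
t: 5.92
tool_pos: [0.4654, -0.2722, 0.1203]
tcp_rot: [1.0, -0.023, -0.001, -0.0]
ft_force: [-7.3, 0.2, 4.7]
opening: 0.0002
gripper_force: 3.5
```

Request:
move_arm(motion=[[[0.0005, 0, 0], [0, 0, 0], -1], [[0.0005, 0, 0], [0, 0, 0], -1]])

```text
t: 6.08
tool_pos: [0.466, -0.2722, 0.1203]
tcp_rot: [1.0, -0.023, -0.0, -0.0]
ft_force: [-5.8, -0.1, 2.7]
opening: -0.0003
gripper_force: 2.6
```

Request:
move_arm(motion=[[[0.0005, 0, 0], [0, 0, 0], -1], [[0.0005, 0, 0], [0, 0, 0], -1]])

```text
t: 6.25
tool_pos: [0.4666, -0.2722, 0.1203]
tcp_rot: [1.0, -0.023, -0.0, -0.0]
ft_force: [-4.7, -0.1, 2.3]
opening: 0.0003
gripper_force: 2.1
```

Request:
move_arm(motion=[[[0.0005, 0, 0], [0, 0, 0], -1], [[0.0005, 0, 0], [0, 0, 0], -1]])

```text
t: 6.42
tool_pos: [0.4674, -0.2723, 0.1203]
tcp_rot: [1.0, -0.023, 0.0, 0.0]
ft_force: [-1.4, -0.2, 1.0]
opening: 0.0001
gripper_force: 1.2
```

Out of the first click. On towards the second.

Request:
move_arm(motion=[[[0.001, 0, 0], [0, 0, 0], -1], [[0.002, 0, 0], [0, 0, 0], -1], [[0.002, 0, 0], [0, 0, 0], -1]])

```text
t: 6.67
tool_pos: [0.4697, -0.2723, 0.1203]
tcp_rot: [1.0, -0.023, 0.0, 0.0]
ft_force: [0.0, -0.5, -0.2]
opening: 0.0002
gripper_force: 0.1
```

Request:
move_arm(motion=[[[0.001, 0, 0], [0, 0, 0], -1], [[0.002, 0, 0], [0, 0, 0], -1], [[0.002, 0, 0], [0, 0, 0], -1]])

```text
t: 6.92
tool_pos: [0.4716, -0.2724, 0.1203]
tcp_rot: [1.0, -0.023, 0.0, 0.0]
ft_force: [-0.1, -0.4, -0.4]
opening: 0.0001
gripper_force: 0.0
```

Request:
move_arm(motion=[[[0.001, 0, 0], [0, 0, 0], -1], [[0.002, 0, 0], [0, 0, 0], -1], [[0.002, 0, 0], [0, 0, 0], -1]])

```text
t: 7.17
tool_pos: [0.4735, -0.2725, 0.1203]
tcp_rot: [1.0, -0.023, 0.0, 0.0]
ft_force: [0.4, -1.2, -0.2]
opening: -0.0001
gripper_force: 0.0
```

Request:
move_arm(motion=[[[0.0005, 0, 0], [0, 0, 0], -1], [[0.001, 0, 0], [0, 0, 0], -1], [[0.001, 0, 0], [0, 0, 0], -1]])

```text
t: 7.42
tool_pos: [0.4744, -0.2726, 0.1203]
tcp_rot: [1.0, -0.023, 0.0, 0.0]
ft_force: [-0.3, -0.8, 0.0]
opening: 0.0001
gripper_force: 0.0
```

Request:
move_arm(motion=[[[0.0005, 0, 0], [0, 0, 0], -1], [[0.001, 0, 0], [0, 0, 0], -1], [[0.001, 0, 0], [0, 0, 0], -1]])

```text
t: 7.67
tool_pos: [0.4753, -0.2726, 0.1203]
tcp_rot: [1.0, -0.023, -0.0, -0.0]
ft_force: [-0.6, 0.3, 0.6]
opening: -0.0003
gripper_force: 0.5
```

Contact at 0.475, which matches the lever resting in the second click. Now I ease it out.

Request:
move_arm(motion=[[[0.0005, 0, 0], [0, 0, 0], -1], [[0.001, 0, 0], [0, 0, 0], -1], [[0.001, 0, 0], [0, 0, 0], -1]])

```text
t: 7.92
tool_pos: [0.4759, -0.2726, 0.1203]
tcp_rot: [1.0, -0.023, -0.001, -0.0]
ft_force: [-5.0, 0.3, 3.1]
opening: -0.0001
gripper_force: 2.9
```

Request:
move_arm(motion=[[[0.0005, 0, 0], [0, 0, 0], -1], [[0.001, 0, 0], [0, 0, 0], -1], [[0.001, 0, 0], [0, 0, 0], -1]])

```text
t: 8.17
tool_pos: [0.4767, -0.2727, 0.1203]
tcp_rot: [1.0, -0.023, -0.001, -0.0]
ft_force: [-8.1, 0.5, 4.3]
opening: 0.0001
gripper_force: 3.7
```

Request:
move_arm(motion=[[[0.0005, 0, 0], [0, 0, 0], -1], [[0.0005, 0, 0], [0, 0, 0], -1]])

```text
t: 8.33
tool_pos: [0.4772, -0.2727, 0.1203]
tcp_rot: [1.0, -0.023, -0.001, -0.0]
ft_force: [-7.5, -0.3, 5.2]
opening: -0.0
gripper_force: 3.6
```

Request:
move_arm(motion=[[[0.0005, 0, 0], [0, 0, 0], -1], [[0.0005, 0, 0], [0, 0, 0], -1]])

```text
t: 8.5
tool_pos: [0.4778, -0.2727, 0.1203]
tcp_rot: [1.0, -0.023, -0.001, -0.0]
ft_force: [-5.6, 0.6, 2.7]
opening: 0.0001
gripper_force: 2.9
```

Request:
move_arm(motion=[[[0.0005, 0, 0], [0, 0, 0], -1], [[0.0005, 0, 0], [0, 0, 0], -1]])

```text
t: 8.67
tool_pos: [0.4785, -0.2728, 0.1203]
tcp_rot: [1.0, -0.023, -0.0, -0.0]
ft_force: [-5.3, 0.2, 2.1]
opening: -0.0
gripper_force: 2.4
```

Request:
move_arm(motion=[[[0.0005, 0, 0], [0, 0, 0], -1], [[0.0005, 0, 0], [0, 0, 0], -1]])

```text
t: 8.83
tool_pos: [0.4791, -0.2728, 0.1203]
tcp_rot: [1.0, -0.023, -0.0, -0.0]
ft_force: [-2.5, 0.5, 2.3]
opening: 0.0001
gripper_force: 1.6
```

Request:
move_arm(motion=[[[0.001, 0, 0], [0, 0, 0], -1], [[0.001, 0, 0], [0, 0, 0], -1]])

```text
t: 9.0
tool_pos: [0.4805, -0.2728, 0.1203]
tcp_rot: [1.0, -0.023, 0.0, 0.0]
ft_force: [-1.9, -0.4, 0.9]
opening: 0.0001
gripper_force: 0.6
```

Request:
move_arm(motion=[[[0.001, 0, 0], [0, 0, 0], -1], [[0.001, 0, 0], [0, 0, 0], -1]])

```text
t: 9.17
tool_pos: [0.4815, -0.2729, 0.1203]
tcp_rot: [1.0, -0.023, 0.0, 0.0]
ft_force: [-1.0, -1.4, 0.7]
opening: 0.0002
gripper_force: 0.3
```

Request:
move_arm(motion=[[[0.001, 0, 0], [0, 0, 0], -1], [[0.001, 0, 0], [0, 0, 0], -1]])

```text
t: 9.33
tool_pos: [0.4825, -0.2729, 0.1203]
tcp_rot: [1.0, -0.023, 0.0, 0.0]
ft_force: [-0.0, -0.3, 1.1]
opening: -0.0
gripper_force: 0.0
```

Request:
move_arm(motion=[[[0.001, 0, 0], [0, 0, 0], -1], [[0.001, 0, 0], [0, 0, 0], -1]])

```text
t: 9.5
tool_pos: [0.4835, -0.2729, 0.1203]
tcp_rot: [1.0, -0.023, 0.0, 0.0]
ft_force: [1.0, -0.7, -0.7]
opening: -0.0004
gripper_force: 0.0
```

Request:
move_arm(motion=[[[0.001, 0, 0], [0, 0, 0], -1], [[0.001, 0, 0], [0, 0, 0], -1]])

```text
t: 9.67
tool_pos: [0.4845, -0.273, 0.1203]
tcp_rot: [1.0, -0.023, 0.0, -0.0]
ft_force: [0.5, -0.4, -0.3]
opening: 0.0
gripper_force: 0.0
```

No contact force over three readings, so the lever has jumped into the third click. I back off, rise and check by eye.

Request:
move_arm(motion=[[[-0.005, 0, 0], [0, 0, 0], -1], [[-0.015, 0, 0], [0, 0, 0], -1], [[-0.025, 0, -0.01], [0, 0, 0], -1], [[-0.035, 0, -0.025], [0, 0, 0], -1], [[-0.045, 0, -0.045], [0, 0, 0], -1], [[-0.051, 0, -0.06], [0, 0, 0], -1], [[-0.051, 0, -0.06], [0, 0, 0], -1], [[-0.051, 0, -0.06], [0, 0, 0], -1], [[-0.051, 0, -0.06], [0, 0, 0], -1]])

```text
t: 10.42
tool_pos: [0.4332, -0.2705, 0.1795]
tcp_rot: [1.0, -0.023, -0.0, -0.0]
ft_force: [0.4, 0.6, -0.8]
opening: -0.0001
gripper_force: 0.0
```

Run:
```python
from plant import bot
import cv2
print(bot.observe()['tool_pos'])
cv2.imwrite('pics/w2.png',bot.get_image('wrist')[...,::-1])
```

```text
[ 0.43320015 -0.27053453  0.17950701]
```

View pics/w2.png

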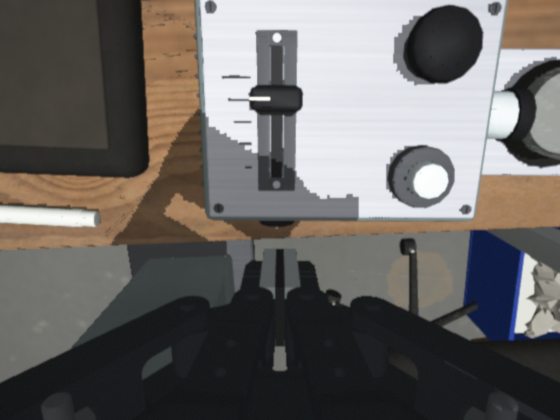

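The wrist view shows the knob at (276,99). Its pointer is on the third tick, between the ticks at rows 77 and 122, so the lever is in the third click. Next I go above the start button.

Request:
move_arm(motion=[[[0.005, 0.015, 0], [0, 0, 0], -1], [[0.012, 0.035, 0], [0, 0, 0], -1], [[0.019, 0.055, 0], [0, 0, 0], -1], [[0.025, 0.072, 0], [0, 0, 0], -1], [[0.0275, 0.081, 0], [0, 0, 0], -1], [[0.0275, 0.081, 0.01], [0, 0, 0], -1], [[0.0275, 0.081, 0.02], [0, 0, 0], -1], [[0.0275, 0.081, 0.03], [0, 0, 0], -1], [[0.0275, 0.081, 0.039], [0, 0, 0], -1], [[0.0275, 0.081, 0.045], [0, 0, 0], -1], [[0.0275, 0.081, 0.045], [0, 0, 0], -1], [[0.0275, 0.081, 0.045], [0, 0, 0], -1], [[0.0275, 0.081, 0.045], [0, 0, 0], -1]])

```text
t: 11.55
tool_pos: [0.4574, -0.3529, 0.1358]
tcp_rot: [1.0, -0.023, 0.0, 0.0]
ft_force: [0.1, -0.1, -0.4]
opening: -0.0
gripper_force: 0.0
```

Request:
move_arm(motion=[[[0, 0, 0.002], [0, 0, 0], -1], [[0, 0, 0.004], [0, 0, 0], -1], [[0, 0, 0.005], [0, 0, 0], -1], [[0, 0, 0.005], [0, 0, 0], -1]])

```text
t: 11.88
tool_pos: [0.4573, -0.353, 0.1304]
tcp_rot: [1.0, -0.023, 0.0, 0.0]
ft_force: [1.0, 0.3, 1.6]
opening: -0.0005
gripper_force: 1.1
```

Request:
move_arm(motion=[[[0, 0, 0.001], [0, 0, 0], -1], [[0, 0, 0.002], [0, 0, 0], -1], [[0, 0, 0.002], [0, 0, 0], -1]])

```text
t: 12.13
tool_pos: [0.4573, -0.353, 0.1284]
tcp_rot: [1.0, -0.023, 0.0, 0.0]
ft_force: [1.8, -0.2, 3.6]
opening: 0.0
gripper_force: 1.7
```

Request:
move_arm(motion=[[[0, 0, 0.001], [0, 0, 0], -1], [[0, 0, 0.001], [0, 0, 0], -1]])

```text
t: 12.3
tool_pos: [0.4573, -0.353, 0.1274]
tcp_rot: [1.0, -0.023, 0.0, 0.0]
ft_force: [1.7, -0.8, 4.1]
opening: -0.0001
gripper_force: 2.0
```

Request:
move_arm(motion=[[[0, 0, 0.001], [0, 0, 0], -1], [[0, 0, 0.001], [0, 0, 0], -1]])

```text
t: 12.47
tool_pos: [0.4573, -0.353, 0.1263]
tcp_rot: [1.0, -0.023, 0.0, 0.0]
ft_force: [1.5, 0.2, 5.0]
opening: 0.0001
gripper_force: 2.3
```

Request:
move_arm(motion=[[[0, 0, 0.001], [0, 0, 0], -1], [[0, 0, 0.001], [0, 0, 0], -1]])

```text
t: 12.63
tool_pos: [0.4573, -0.353, 0.126]
tcp_rot: [1.0, -0.023, 0.0, 0.0]
ft_force: [0.1, -0.1, 9.9]
opening: -0.0005
gripper_force: 4.9
```

Request:
move_arm(motion=[[[0, 0, 0.001], [0, 0, 0], -1], [[0, 0, 0.001], [0, 0, 0], -1]])

```text
t: 12.8
tool_pos: [0.4574, -0.3531, 0.1258]
tcp_rot: [1.0, -0.023, 0.0, 0.0]
ft_force: [-3.2, 3.4, 17.6]
opening: 0.0001
gripper_force: 9.3
```

It reached the full 5 N and then a hard stop, so it is fully pressed. I release it and retreat upward.

Request:
move_arm(motion=[[[0, 0, -0.003], [0, 0, 0], -1], [[0, 0, -0.01], [0, 0, 0], -1], [[0, 0, -0.025], [0, 0, 0], -1], [[0, 0, -0.045], [0, 0, 0], -1], [[-0.015, -0.01, -0.06], [0, 0, 0], -1], [[-0.03, -0.02, -0.07], [0, 0, 0], -1], [[-0.03, -0.02, -0.07], [0, 0, 0], -1], [[-0.03, -0.02, -0.07], [0, 0, 0], -1], [[-0.03, -0.02, -0.07], [0, 0, 0], -1]])

```text
t: 13.55
tool_pos: [0.4281, -0.3315, 0.1938]
tcp_rot: [1.0, -0.023, -0.0, -0.0]
ft_force: [0.4, 0.3, -0.1]
opening: 0.0
gripper_force: 0.0
```

Run:
```python
from plant import bot
import cv2,numpy as np
a=bot.get_image('wrist');c=bot.get_image('side')
c=cv2.resize(c[170:310,240:380],(240,240))
cv2.imwrite('pics/w3.png',np.hstack([a,cv2.copyMakeBorder(c,0,180,0,0,cv2.BORDER_CONSTANT)])[...,::-1])
```

```text
(no output)
```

View pics/w3.png

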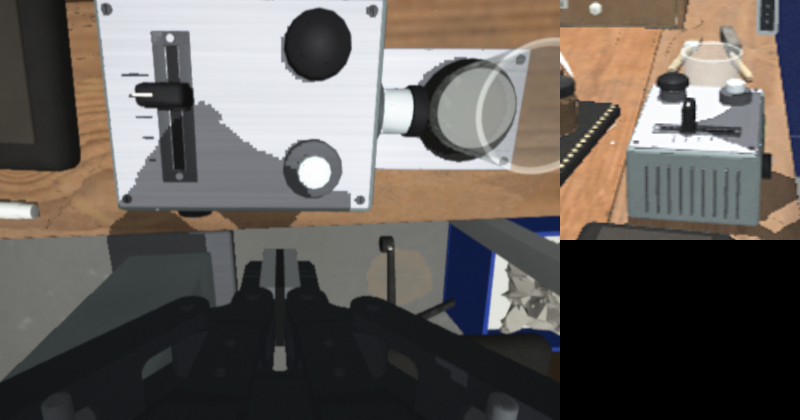

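The picture shows the lever still on the third tick (pointer at row 95), the start cap out again at (315,172), and the stop button and tumbler in place. I hand in the job.

```bash
python3 -c "
from plant import bot
print(bot.job_done())"
```

```text
the job is handed in; nothing more can be done
None
```

I handed the job in after 13.6 s on the robot's clock: the lever rests in its third click, and after that the start button was pressed fully in and sprang back out. The last pictures showed the stop button and tumbler in place, and I saw no verdict from the judge.

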